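# Draw a covered dosing syringe to its red band and hold

## Robot

A 7-joint arm with a two-finger parallel gripper is mounted at the origin on the work surface. World frame = base frame: x ahead of the robot, y to its left, z up, the work surface at z = 0. Lengths are in m, angles in rad, forces in N, time in s.
With the tool pointing down it reaches from about 0.4 to 0.925 m from the base axis. Payload 4.1 kg.
Tool frame: the origin (TCP) lies at the very end of the fingers, on their centre line; the grasp point (between the pads) lies 19 mm behind it (r.hold_point_z is the distance from the TCP to the grasp point, in m); z points along the fingers, y is the direction in which the jaws open and shut (so a half turn about z gives the same grasp; the last joint's range is limited). The gripper opens to 85 mm and grips with 20 to 120 N. Pads are 22 mm wide; open, the fingers measure 114 mm over their backs; the gripper's body (76 mm by 85 mm) begins 54 mm behind the grasp point. The pads swing forward as they close: fully open they stand 13 mm farther back than shut.
Start: joints at [1.165, 0.398, 0.045, 1.537, -0.019, 1.207, -0.051], TCP at [0.196, -0.62, 0.231] pointing down, gripper open.
Joint ranges: [-2.82, 2.82], [-0.49, 2.23], [-1.37, 1.46], [0, 2.46], [-1.36, 4.5], [0.23, 2], [-2.94, 2.94]. Speed limits (rad/s): [2.57, 2.57, 3.14, 3.14, 3.14, 3.14, 3.14].

## Interface

Orientations are given as a unit quaternion [w, x, y, z].
In Python, from station import status, viewer, workorder, r gives the robot as it stands. The module is installed in compiled form; this text tells all that it offers.
- The arm moves only by the tool carry_out, never from a script. Its argument "targets" is text: rows parted by semicolons, each of 6 numbers parted by spaces: the shift along the tool's x, y, z in cm, then the turn, a rotation vector about the tool's x, y, z in rad. In form: tx ty tz wx wy wz; .... A call has 1 to 8 rows; each row shifts and turns the commanded pose from where the row before left it, along the tool's axes as they then stand; what a row does not reach is not made up. A row lasts 1/12 s, in which the tool goes at most 41.7 mm and 7.16 degrees, less where a joint would pass 70% of its speed; a pose out of reach is approached as far as the arm can. A call is refused whole if a number of a shift passes 4.17 or a number of a turn 0.125, either way. A call with a gripper value outside its range is refused whole. "claw" is the closure, from 0 (fully open) to 1 (shut), set as the call begins (left out, the last holds). The fingers move at their own pace and stop on an object; "force" is the grip in N (left out, the last holds). Time passes only in rows, so rows that do not move let the fingers close. It gives the time, the measured TCP pose, the force and the opening at its end, in the units of the state.
- status.sense(): the state, without advancing time (a new reading comes with each control period).
- viewer.grab_frame(name): name is "scene" or "top" or "wrist"; returns (picture, depth): 480x640x3 uint8, blue, green, red; 480x640 float32, m along the optical axis (not along the pixel's ray), 0 where there is no reading.
- viewer.calibration(name): a dict with "K" (3x3 intrinsics, pixels), "world_to_cam" (4x4, takes a point from world to camera coordinates); the wrist camera has in their place "tool_from_camera" (4x4, takes a point from camera to tool coordinates, whose origin is the TCP and whose axes are the flange's). Camera axes: x right, y up, looking along -z (the intrinsics and any distortion apply to the point x, -y, -z); pixel columns grow to the right and rows downward; lengths in m; the calibration is good to about 2 mm. A picture is of the moment at which its call begins: read the wrist's pose just before it. calibration takes no time and is no camera call.
- workorder.job_done(): hands the job in, once; it reports no verdict.
The state is a dict: "t": time; "joint_positions": joint angles; "qvel": joint speeds; "joint_torque": joint torques, N m; "tool_pos": TCP position; "orientation": TCP orientation; "force": force on the tool from outside, world axes, zero at the start; "moment": the same for the moment, N m; "finger_gap": finger opening in m.
Only numpy, scipy, OpenCV 4.12 (cv2) and the standard library are available. Lean on these libraries where they do the work, as an engineer would, in place of code of your own. Each camera call takes 0.05 s, during which the arm holds its last target.

## Task

Two large dosing syringes stand upright in holders; one is under an amber dust cover. Take the cover off it and stand the cover upright in the steel tray, then draw that syringe's blue plunger straight and gently up out of its snug barrel, without jamming it or pulling it right out, until the red band on the plunger is level with the barrel's rim. Finish while holding the plunger there (it falls back if let go), and leave the other syringe and everything else alone.

Things in the scene. Friction and masses are not known exactly. Their poses are not given: they have to be found in the camera images.
- stand: the covered syringe's holder and barrel, fixed to the table: white base 90 x 90 x 15 mm, blue collar, clear upright barrel 36 mm outside diameter, on top a white round finger flange 60 mm across, 6 mm thick, whose upper face (the rim) is 105 mm above the table. Bore 28 mm diameter, floor 20 mm above the table. Origin: centre of the base's underside; z up along the bore
- stand_rim (a point): centre of the bore's mouth, on the upper face of the finger flange, 105 mm above the table; z points up along the bore
- plunger: loose metal plunger of the covered syringe: rod 26 mm diameter (1 mm clearance all round), 97 mm long, plus a blue round grip 28 mm diameter, 34 mm tall on top; 131 mm overall, 0.11 to 0.22 kg. Starts upright on the bore's floor: top 46 mm, grip's lower edge 12 mm above the rim. Only its weight pulls it back. Right draw: 40 mm up, 45 mm left in the bore. Origin: centre of its foot; z up the rod
- plunger_band (a point): centre, on the rod's axis, of the red band 10 mm tall painted round the rod, 45 mm above the plunger's foot; it starts 40 mm below the rim, inside the clear barrel, and must come level with stand_rim
- plunger_top (a point): centre of the blue grip's flat top, 131 mm above the plunger's foot
- cover: loose amber dust cover, an upside-down cup 48 mm outside, 42 mm inside diameter, 56 mm tall (52 inside), 0.06 kg, with a white upright knob on top 18 mm diameter, 34 mm tall (90 mm overall). Starts on the finger flange over the blue grip, its knob's top 195 mm above the table; lift straight up over 50 mm to clear the grip. Origin: centre of its open lower edge; z up through the knob
- cover_top (a point): centre of the flat top of the cover's knob, 90 mm above its lower edge
- tray: dark steel tray fixed to the table, outside 140 mm (its x) by 170 mm (its y) by 22 mm tall, walls 4 mm, open on top. Origin: centre of its underside
- tray_in (a point): centre of the tray's inner floor
- spare_stand: holder and barrel of the other syringe, same shape and size but with a green collar and no cover, fixed to the table; origin at the centre of its underside; leave it alone
- spare_plunger: plunger of the other syringe, green grip, loose in its barrel, top 151 mm above the table; origin at the centre of its foot; leave it alone (more than 15 mm of shift is a disturbance)
- saline: closed clear saline bottle, 68 mm diameter, 160 tall; origin at the centre of its underside; leave it alone (more than 30 mm of shift is a disturbance)
- vial_a: small clear vial, red cap, 30 mm diameter, 55 tall; origin at the centre of its underside; leave it alone (more than 30 mm of shift is a disturbance)
- vial_b: small amber vial, green cap, 30 mm diameter, 55 tall; origin at the centre of its underside; leave it alone (more than 30 mm of shift is a disturbance)
- beaker: open steel cup, 72 mm diameter, 70 tall; origin at the centre of its underside; leave it alone (more than 30 mm of shift is a disturbance)
- tape: white ring (tape roll) lying flat, 80 mm outside diameter, 24 tall; origin at the centre of its underside; leave it alone (more than 30 mm of shift is a disturbance)
Things that resemble listed ones, but are neither listed nor needed, are in the scene too. What is shaped like the cover but green, purple or turquoise is not meant.

How it is judged:
On the way, in this order (a step that is already met when the one before it is completed fails the run):
1. the cover stands upright in the tray, let go (z of cover in the frame of tray between -0.005 and 0.01 m and x of cover in the frame of tray between -0.06 and 0.06 m and y of cover in the frame of tray between -0.075 and 0.075 m and angle between cover's own z axis and vertical below 0.15 rad and linear speed of cover below 0.02 m/s and contact force between the fingers and cover below 0.1 N), for 0.2 s.
2. the plunger is held with its red band level with the rim (z of plunger_band in the frame of stand_rim between -0.005 and 0.005 m and angle between the z axis of plunger and the z axis of stand, either way round below 0.08 rad and horizontal distance between plunger_band and stand_rim below 0.004 m and linear speed of plunger below 0.01 m/s and contact force between the fingers and plunger above 3 N), for 0.3 s.
At the end, for the whole second after the job is handed in: The cover stands upright and released on the tray's floor; the blue plunger is gripped by the fingers (over 3 N), still (under 10 mm/s), in its barrel and aligned with it, the centre of its red band within 5 mm of the rim's height (all of step 1 and all of step 2); the arm keeps its last pose, push and grip.
It fails at once if the plunger is jammed hard against the barrel (over 40 N) (contact force between plunger and stand above 40 N).
It fails at once if the plunger is pulled (nearly) out of the barrel: band over 20 mm above the rim (z of plunger_band in the frame of stand_rim above 0.02 m).
It fails at once if the other syringe's plunger is disturbed (over 15 mm) (distance of spare_plunger from where it was at the start of the episode above 0.015 m).
It fails at once if a bystander is disturbed (over 30 mm) (distance of any of saline, vial_a, vial_b, beaker, tape from where it was at the start of the episode above 0.03 m).
It also fails if it takes over 58 s, if anything falls off the work surface, if the arm or the gripper's body presses on something with over 40 N, if the wrist force passes 120 N, or if a joint passes its speed limit or range.

## Working session

There is one attempt and no reset: what is moved stays moved. The work goes in short steps, Python scripts to look and compute and a tool call to move; the robot and the scene stay as the last step left them, time stands still between calls to the robot, and variables do not carry over. Pictures are saved under pics/ and viewed, and the job is handed in when it is done.

Besides the shell and the picture viewer there is one more tool, called after "Emit:" as name(argument=value, ...) on one line, values as JSON. carry_out: Moves the arm, as the interface text tells. Its arguments: {"type":"object","properties":{"targets":{"type":"string"},"claw":{"type":"number"},"force":{"type":"number"}},"required":["targets"]}

```bash
mkdir -p pics; python3 - <<'E'
from station import status, viewer, workorder, r
import cv2,json,numpy as np
np.set_printoptions(precision=4,suppress=True)
print(status.sense())
for n in ("scene","top","wrist"):
    c=viewer.calibration(n); print(n,c)
for n in ("scene","top"):
    p,d=viewer.grab_frame(n); cv2.imwrite(f"pics/{n}0.png",p); np.save(f"{n}0.npy",d)
print(r.hold_point_z)
E
```

```text
{'t': 0.0, 'joint_positions': array([ 1.165 ,  0.3992,  0.045 ,  1.5379, -0.0187,  1.2069, -0.0507]), 'qvel': array([-0.001 ,  0.0011, -0.0012, -0.0004, -0.0006, -0.0012, -0.0006]), 'joint_torque': array([  0.0003, -47.5127,   1.3646, -25.422 ,   0.0114,   0.0094,
         0.    ]), 'tool_pos': array([ 0.1961, -0.619 ,  0.2303]), 'orientation': array([-0.0009,  0.9882,  0.1529, -0.0002]), 'force': array([ 0.0057, -0.1983, -0.0029]), 'moment': array([ 0.0272, -0.0588, -0.0092]), 'finger_gap': 0.0855829301632493}
scene {'K': array([[450.3029,   0.    , 314.2922],
       [  0.    , 450.3029, 240.5113],
       [  0.    ,   0.    ,   1.    ]]), 'world_to_cam': array([[ 0.5466,  0.8374, -0.0015, -0.3221],
       [-0.6409,  0.4195,  0.6428,  0.326 ],
       [ 0.5389, -0.3504,  0.766 , -1.2744],
       [ 0.    ,  0.    ,  0.    ,  1.    ]])}
top {'K': array([[443.9335,   0.    , 314.3303],
       [  0.    , 443.9335, 233.7261],
       [  0.    ,   0.    ,   1.    ]]), 'world_to_cam': array([[-0.0025, -0.9998, -0.0189, -0.0026],
       [ 0.9984, -0.0036,  0.0567, -0.6198],
       [-0.0568, -0.0187,  0.9982, -1.1114],
       [ 0.    ,  0.    ,  0.    ,  1.    ]])}
wrist {'K': array([[405.3981,   0.    , 320.4033],
       [  0.    , 405.3981, 247.7464],
       [  0.    ,   0.    ,   1.    ]]), 'tool_from_camera': array([[ 0.0006,  0.9586,  0.2849,  0.0724],
       [ 1.    , -0.0007, -0.    , -0.001 ],
       [ 0.0002,  0.2849, -0.9586, -0.1426],
       [ 0.    ,  0.    ,  0.    ,  1.    ]])}
0.0187
```

View pics/scene0.png

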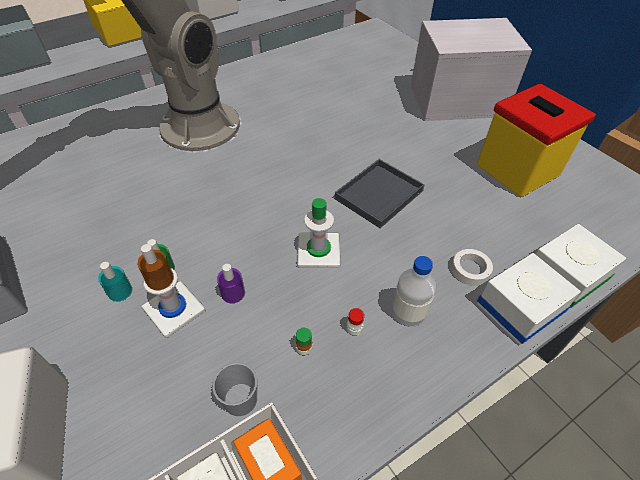

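View pics/top0.png

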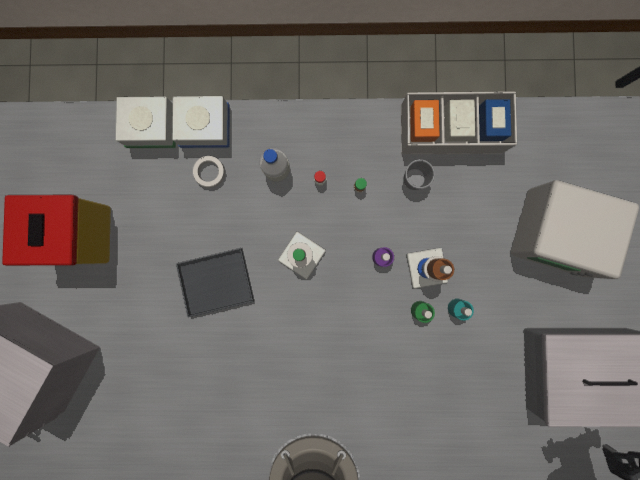

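```bash
cat > h.py <<'E'
import numpy as np,cv2
np.set_printoptions(precision=4,suppress=True)
from station import status, viewer, workorder, r
def cloud(d,K,T):  # T cam->world
    v,u=np.mgrid[0:480,0:640]
    P=np.stack([(u-K[0,2])/K[0,0]*d,-(v-K[1,2])/K[1,1]*d,-d],-1)
    return P@T[:3,:3].T+T[:3,3]
def cw(n):
    c=viewer.calibration(n); return c["K"],np.linalg.inv(c["world_to_cam"])
def proj(p,K,W):
    q=W[:3,:3]@np.asarray(p)+W[:3,3]; return K[0,0]*q[0]/-q[2]+K[0,2], K[1,1]*q[1]/q[2]+K[1,2]
from scipy.spatial.transform import Rotation as Ro
def tool(s):
    q=s["orientation"]; T=np.eye(4); T[:3,:3]=Ro.from_quat([q[1],q[2],q[3],q[0]]).as_matrix(); T[:3,3]=s["tool_pos"]; return T
E
python3 - <<'E'
from h import *
for n in ("top","scene"):
    K,T=cw(n); d=np.load(n+"0.npy"); C=cloud(d,K,T); p=cv2.imread(f"pics/{n}0.png")
    print(n,"table z", C[330,300] if n=="top" else C[330,200])
    m=(d>0)
    # region around covered stand
    box=m&(abs(C[...,0]-0.56)<.16)&(abs(C[...,1]+0.28)<.22)
    for lo,hi in [(.185,.205),(.15,.165),(.10,.11),(.08,.1),(.05,.06),(.012,.018)]:
        b=box&(C[...,2]>lo)&(C[...,2]<hi)
        k,l,st,ce=cv2.connectedComponentsWithStats(b.astype(np.uint8))
        for i in range(1,k):
            if st[i,4]>8:
                Q=C[l==i]; print(n,lo,hi,st[i,4],Q.mean(0),"min",Q.min(0),"max",Q.max(0),p[l==i].mean(0).round())
E
```

```text
top table z [0.3755 0.0328 0.0047]
top 0.185 0.205 64 [ 0.5336 -0.2888  0.1952] min [ 0.525  -0.298   0.1861] max [ 0.5422 -0.2803  0.2001] [147. 156. 163.]
top 0.15 0.165 294 [ 0.5335 -0.2866  0.1615] min [ 0.5108 -0.3119  0.1503] max [ 0.5571 -0.2658  0.165 ] [ 47.  69. 104.]
top 0.1 0.11 120 [ 0.5341 -0.2754  0.1063] min [ 0.5039 -0.3033  0.102 ] max [ 0.5619 -0.2601  0.1099] [138. 146. 152.]
top 0.08 0.1 46 [ 0.5618 -0.1745  0.0909] min [ 0.5528 -0.1825  0.0812] max [ 0.5694 -0.1664  0.0946] [161. 167. 175.]
top 0.08 0.1 55 [ 0.4325 -0.3635  0.0901] min [ 0.4236 -0.3716  0.08  ] max [ 0.4406 -0.356   0.0949] [144. 152. 155.]
top 0.08 0.1 52 [ 0.4271 -0.2706  0.0905] min [ 0.4192 -0.2791  0.0809] max [ 0.4352 -0.2621  0.0948] [148. 158. 162.]
top 0.05 0.06 229 [ 0.5607 -0.1747  0.057 ] min [ 0.5381 -0.1975  0.0501] max [ 0.5846 -0.1516  0.0599] [108.  59.  91.]
top 0.05 0.06 230 [ 0.4333 -0.3621  0.0568] min [ 0.41   -0.3886  0.0502] max [ 0.4558 -0.3411  0.06  ] [104. 108.  49.]
top 0.05 0.06 237 [ 0.4272 -0.2696  0.0568] min [ 0.4027 -0.2946  0.0509] max [ 0.4487 -0.2472  0.06  
[... 1194 characters left out ...]
4  0.0561] min [ 0.4093 -0.3901  0.0501] max [ 0.4559 -0.3432  0.0597] [110. 113.  26.]
scene 0.05 0.06 331 [ 0.5656 -0.1787  0.0559] min [ 0.5349 -0.2005  0.05  ] max [ 0.5844 -0.1534  0.06  ] [108.  42.  85.]
scene 0.05 0.06 60 [ 0.5455 -0.2915  0.0552] min [ 0.5341 -0.3084  0.0501] max [ 0.5509 -0.2735  0.0599] [116. 111. 112.]
scene 0.012 0.018 1142 [ 0.5417 -0.2927  0.0153] min [ 0.4838 -0.3415  0.0121] max [ 0.5827 -0.2408  0.018 ] [204. 210. 212.]
scene 0.012 0.018 50 [ 0.4494 -0.3641  0.015 ] min [ 0.4359 -0.3858  0.012 ] max [ 0.4547 -0.3434  0.018 ] [91. 93. 22.]
scene 0.012 0.018 45 [ 0.5769 -0.1817  0.0151] min [ 0.5594 -0.2006  0.012 ] max [ 0.5839 -0.1553  0.0178] [89. 35. 70.]
```

```bash
python3 - <<'E'
import cv2
p=cv2.imread("pics/top0.png"); cv2.imwrite("pics/topz.png",cv2.resize(p[220:340,350:500],None,fx=5,fy=5,interpolation=cv2.INTER_CUBIC))
p=cv2.imread("pics/scene0.png"); cv2.imwrite("pics/scenez.png",cv2.resize(p[220:350,90:260],None,fx=4.5,fy=4.5,interpolation=cv2.INTER_CUBIC))
E
python3 - <<'E'
from h import *
for n in ("top","scene"):
    K,T=cw(n); d=np.load(n+"0.npy"); C=cloud(d,K,T); p=cv2.imread(f"pics/{n}0.png")
    box=(d>0)&(abs(C[...,0]-0.5)<.14)&(abs(C[...,1]-0.22)<.16)&(p.max(2)<75)&(C[...,2]<.04)
    k,l,st,ce=cv2.connectedComponentsWithStats(box.astype(np.uint8)); i=1+st[1:,4].argmax()
    Q=C[l==i]; 
    print(n,st[i],cv2.minAreaRect(Q[:,:2].astype(np.float32)*1000),np.percentile(Q[:,2],[2,50,98]))
    # spare
    b=(d>0)&(abs(C[...,0]-0.56)<.1)&(abs(C[...,1]-0.03)<.1)&(C[...,2]>.14)&(C[...,2]<.16); Q=C[b]; print("spare",Q.mean(0),Q.min(0),Q.max(0))
    b=(d>0)&(C[...,2]>.14)&(C[...,0]>.3)&(C[...,0]<.75)&(abs(C[...,1])<.4); 
    k,l,st,ce=cv2.connectedComponentsWithStats(b.astype(np.uint8))
    for i in range(1,k):
        if st[i,4]>10: print("tall",C[l==i].min(0),C[l==i].max(0))
s=status.sense(); T=tool(s); print(T, s["t"])
E
```

```text
top [ 177  248   77   71 3202] ((493.9677734375, 247.2424774169922), (145.55128479003906, 169.9337615966797), 13.353918075561523) [0.0008 0.0059 0.0251]
spare [0.5661 0.0282 0.1524] [0.5535 0.0161 0.1447] [0.5781 0.0409 0.1575]
tall [0.5535 0.0161 0.1447] [0.5781 0.0409 0.1575]
tall [ 0.5108 -0.3119  0.14  ] [ 0.5572 -0.2657  0.2001]
scene [ 332  160   92   68 1015] ((493.700927734375, 246.61944580078125), (150.03233337402344, 173.5042266845703), 12.742268562316895) [0.0012 0.0125 0.0223]
spare [0.5673 0.025  0.1493] [0.5508 0.0123 0.1404] [0.5794 0.0398 0.1545]
tall [0.5508 0.0123 0.1404] [0.5794 0.0398 0.1545]
tall [ 0.5109 -0.3145  0.14  ] [ 0.5581 -0.2675  0.1978]
[[ 0.9533  0.3022 -0.0006  0.1962]
 [ 0.3022 -0.9533  0.0016 -0.6191]
 [-0.0001 -0.0017 -1.      0.2304]
 [ 0.      0.      0.      1.    ]] 0.1
```

View pics/scenez.png

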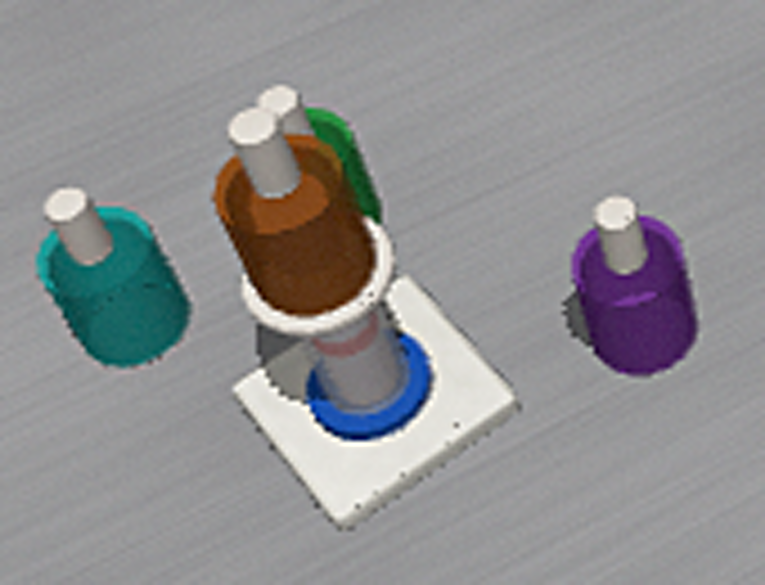

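View pics/topz.png

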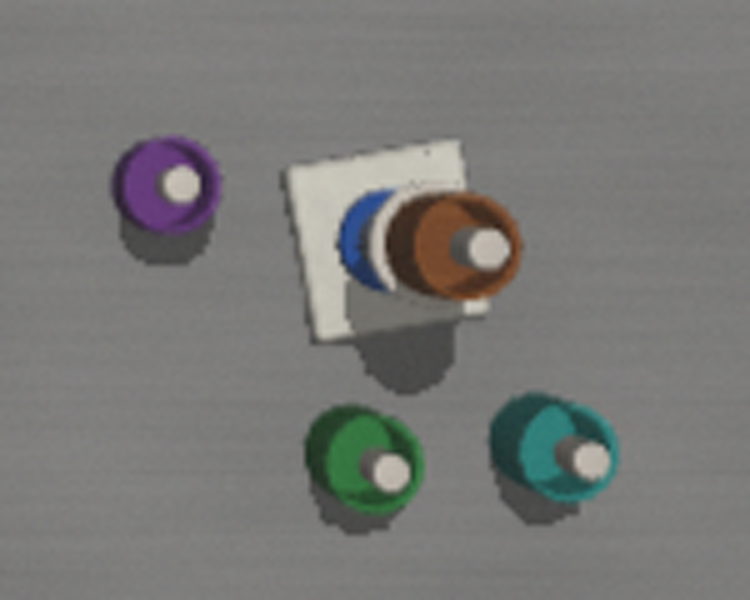

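Emit:
carry_out(targets="3.5 -1.75 0 0 0 0;3.5 -1.75 0 0 0 0;3.5 -1.75 0 0 0 0;3.5 -1.75 0 0 0 0;3.5 -1.75 0 0 0 0;3.5 -1.75 0 0 0 0;3.5 -1.75 0 0 0 0;3.5 -1.75 0 0 0 0", claw=0)

```text
t: 0.77
tool_pos: [0.4218, -0.3999, 0.231]
orientation: [-0.0, 0.988, 0.153, -0.0]
force: [-0.3, -1.5, -0.1]
finger_gap: 0.0855
```

Emit:
carry_out(targets="3.5 -1.75 0 0 0 0;3.5 -1.75 0 0 0 0;3.5 -1.75 0 0 0 0;2 -1 0 0 0 0;0 0 0 0 0 0;0 0 0 0 0 0")

```text
t: 1.27
tool_pos: [0.5221, -0.3024, 0.2307]
orientation: [-0.0, 0.988, 0.155, -0.0]
force: [-0.4, -0.2, 0.6]
finger_gap: 0.0856
```

```bash
cat > w.py <<'E'
from h import *
import sys
def look(name):
    s=status.sense(); T=tool(s); p,d=viewer.grab_frame("wrist"); c=viewer.calibration("wrist")
    cv2.imwrite(f"pics/{name}.png",p); np.save(f"{name}.npy",d)
    return s,T,p,d,cloud(d,c["K"],T@c["tool_from_camera"])
E
python3 - <<'E'
from w import *
s,T,p,d,C=look("w1")
print(s["t"],s["tool_pos"],T[:3,:3],s["force"])
b=(d>0)&(abs(C[...,0]-.534)<.05)&(abs(C[...,1]+.29)<.05)
for lo,hi in [(.19,.202),(.155,.166),(.1,.11)]:
    Q=C[b&(C[...,2]>lo)&(C[...,2]<hi)]; print(len(Q), Q.mean(0),Q.min(0),Q.max(0))
E
```

```text
1.2667 [ 0.5221 -0.3024  0.2307] [[ 0.9521  0.3059 -0.0009]
 [ 0.3059 -0.9521  0.0007]
 [-0.0006 -0.0009 -1.    ]] [-0.4096 -0.2349  0.5843]
1106 [ 0.5317 -0.2889  0.1946] [ 0.5223 -0.2977  0.1901] [ 0.5397 -0.2803  0.1968]
4282 [ 0.5347 -0.2882  0.1609] [ 0.5073 -0.3128  0.155 ] [ 0.5549 -0.2654  0.166 ]
1240 [ 0.5478 -0.2859  0.1048] [ 0.5201 -0.3183  0.1004] [ 0.5605 -0.2594  0.11  ]
```

View pics/w1.png

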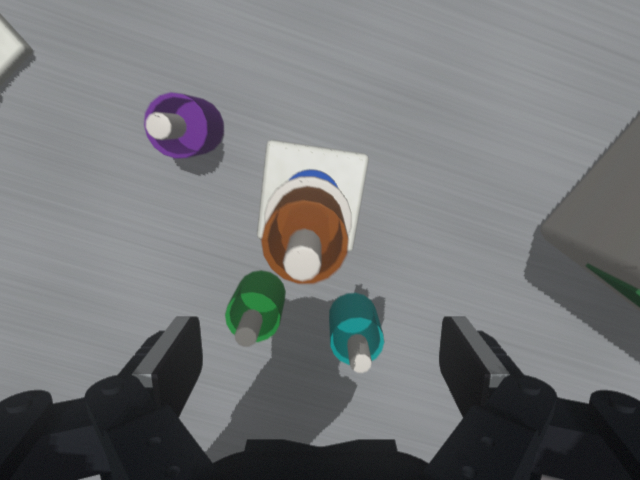

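Emit:
carry_out(targets="1.45 -0.95 1 0 0 0;0 0 2.5 0 0 0;0 0 2 0 0 0;0 0 1 0 0 0;0 0 0 0 0 0;0 0 0 0 0 0")

```text
t: 1.82
tool_pos: [0.5313, -0.2922, 0.1662]
orientation: [0.0, 0.988, 0.152, -0.0]
force: [0.5, 0.2, 0.4]
finger_gap: 0.0859
```

Emit:
carry_out(targets="0 0 0 0 0 0;0 0 0 0 0 0;0 0 0 0 0 0;0 0 0 0 0 0;0 0 0 0 0 0;0 0 0 0 0 0;0 0 0 0 0 0;0 0 0 0 0 0", claw=1, force=30)

```text
t: 2.48
tool_pos: [0.5324, -0.2909, 0.1666]
orientation: [0.0, 0.988, 0.153, 0.0]
force: [-0.2, 0.3, 1.7]
finger_gap: 0.0168
```

```bash
python3 - <<'E'
from w import *
s,T,p,d,C=look("w2")
print(s)
E
```

```text
{'t': 2.4833, 'joint_positions': array([ 0.5596,  0.3792, -0.1669,  1.7147,  0.071 ,  1.0531, -0.8946]), 'qvel': array([ 0.001 , -0.0006, -0.0003, -0.0015, -0.001 , -0.0003, -0.0008]), 'joint_torque': array([  0.0782, -43.8193,  -0.7269, -23.1068,   0.0367,  -0.0791,
         0.0025]), 'tool_pos': array([ 0.5324, -0.2909,  0.1666]), 'orientation': array([0.0002, 0.9882, 0.1529, 0.0002]), 'force': array([-0.1859,  0.3177,  1.7253]), 'moment': array([ 0.0387,  0.0407, -0.0184]), 'finger_gap': 0.016795506385347592}
```

View pics/w2.png

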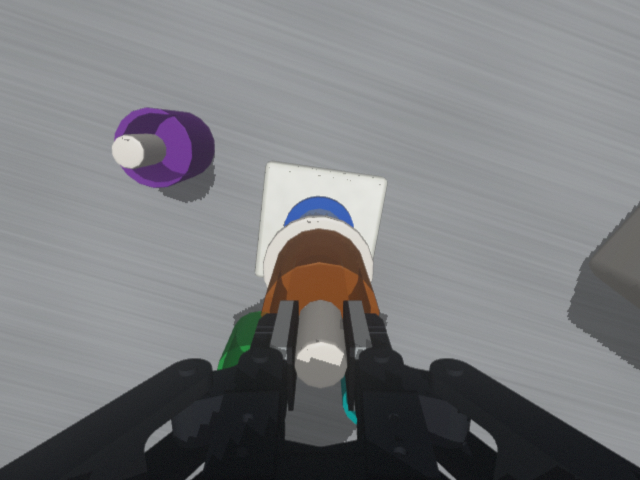

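Emit:
carry_out(targets="0 0 -0.5 0 0 0;0 0 -1.5 0 0 0;0 0 -2 0 0 0;0 0 -2 0 0 0;0 0 -2 0 0 0;0 0 -2 0 0 0;0 0 -1 0 0 0;0 0 0 0 0 0")

```text
t: 3.2
tool_pos: [0.5335, -0.2914, 0.2791]
orientation: [0.001, 0.988, 0.153, 0.002]
force: [0.8, -0.6, -0.6]
finger_gap: 0.0168
```

```bash
python3 - <<'E'
from w import *
p,d=viewer.grab_frame("scene"); cv2.imwrite("pics/s1.png",p); 
s,T,p,d,C=look("w3"); print(s["tool_pos"],s["force"],s["finger_gap"],s["joint_positions"])
b=(d>0)&(abs(C[...,0]-.534)<.05)&(abs(C[...,1]+.29)<.05)
for lo,hi in [(.145,.158),(.1,.11)]:
    Q=C[b&(C[...,2]>lo)&(C[...,2]<hi)]; print(len(Q), Q.mean(0),Q.min(0),Q.max(0))
E
```

```text
[ 0.5327 -0.291   0.2771] [ 0.2364 -0.4671 -0.6699] 0.017115887913382352 [ 0.5626  0.2938 -0.1689  1.5802  0.0512  1.2698 -0.8783]
296 [ 0.5403 -0.2855  0.15  ] [ 0.5314 -0.2991  0.1451] [ 0.5447 -0.2751  0.153 ]
2251 [ 0.5413 -0.2855  0.1048] [ 0.5089 -0.3184  0.1001] [ 0.5605 -0.2594  0.1095]
```

View pics/s1.png

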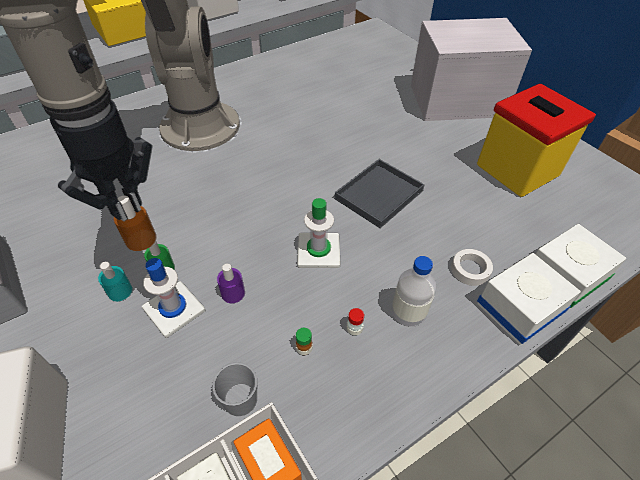

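View pics/w3.png

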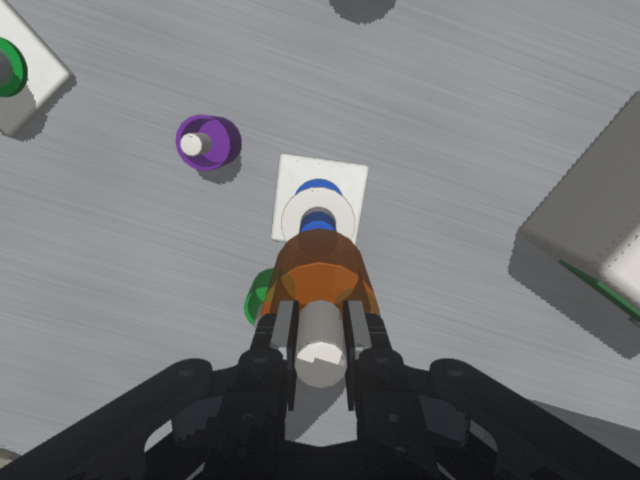

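Emit:
carry_out(targets="0.25 -1 0 0 0 0;0.5 -2 0 0 0 0;0.75 -3 0 0 0 0;0.75 -3 0 0 0 0;0.75 -3 0 0 0 0;0.75 -3 0 0 0 0;0.75 -3 0 0 0 0;0.75 -3 0 0 0 0")

```text
t: 3.97
tool_pos: [0.5173, -0.0724, 0.2748]
orientation: [-0.0, 0.988, 0.153, -0.001]
force: [-0.2, 0.9, -0.3]
finger_gap: 0.0166
```

Emit:
carry_out(targets="0.75 -3 0 0 0 0;0.75 -3 0 0 0 0;0.75 -3 0 0 0 0;0.75 -3 0 0 0 0;0.75 -3 0 0 0 0;0.75 -3 0 0 0 0;0.75 -3 0 0 0 0;0.75 -3 0 0 0 0")

```text
t: 4.63
tool_pos: [0.5017, 0.1738, 0.2748]
orientation: [0.0, 0.988, 0.153, -0.001]
force: [1.2, 0.8, 0.0]
finger_gap: 0.017
```

Emit:
carry_out(targets="0.75 -3 0 0 0 0;0.75 -3 0 0 0 0;0.4 -1.5 0 0 0 0;0 0 0 0 0 0;0 0 0 0 0 0")

```text
t: 5.05
tool_pos: [0.4973, 0.2502, 0.2748]
orientation: [0.0, 0.988, 0.154, -0.001]
force: [0.9, -0.4, -0.9]
finger_gap: 0.0167
```

```bash
python3 - <<'E'
from w import *
s,T,p,d,C=look("w4"); print(s["t"],s["tool_pos"],T[:3,:3],s["force"],s["finger_gap"],s["joint_positions"])
p,d=viewer.grab_frame("scene"); cv2.imwrite("pics/s2.png",p)
E
```

```text
5.05 [0.4973 0.2502 0.2748] [[ 0.9523  0.3051 -0.0028]
 [ 0.3051 -0.9523 -0.0013]
 [-0.003   0.0004 -1.    ]] [ 0.8843 -0.4282 -0.9096] 0.016696673149533086 [-0.0933  0.2332 -0.5353  1.6891  0.1237  1.2562 -1.9162]
```

View pics/w4.png

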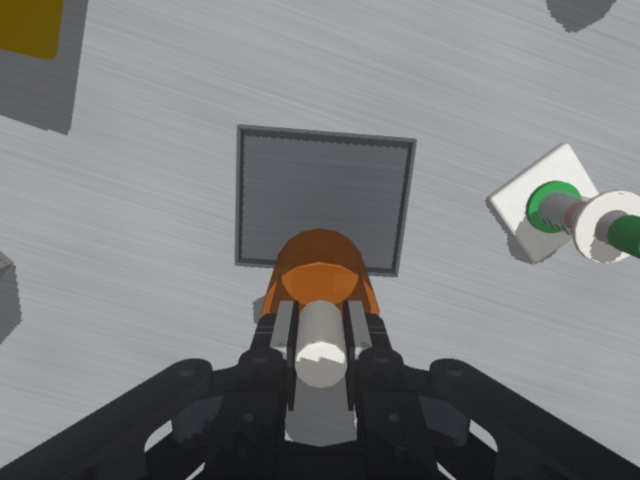

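View pics/s2.png

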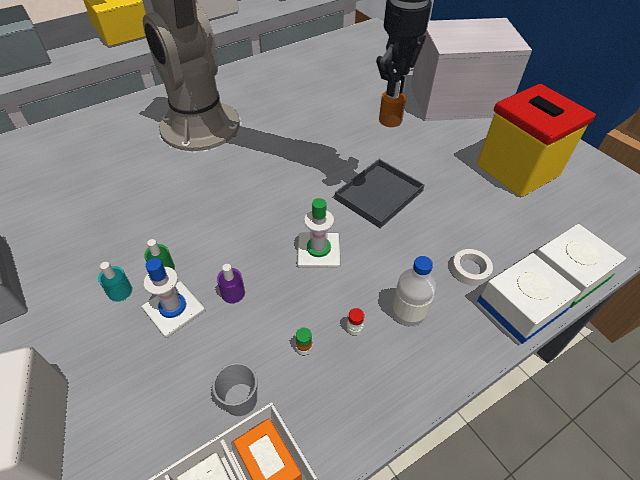

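Emit:
carry_out(targets="0 0 1.5 0 0 0;0 0 3 0 0 0;0 0 3 0 0 0;0 0 3 0 0 0;0 0 3 0 0 0;0 0 3 0 0 0;0 0 2 0 0 0;0 0 1 0 0 0")

```text
t: 5.82
tool_pos: [0.4973, 0.2461, 0.078]
orientation: [0.001, 0.988, 0.152, -0.003]
force: [0.4, -0.4, 0.3]
finger_gap: 0.0168
```

Emit:
carry_out(targets="0 0 0.3 0 0 0;0 0 0.3 0 0 0;0 0 0.2 0 0 0;0 0 0 0 0 0;0 0 0 0 0 0")

```text
t: 6.23
tool_pos: [0.4998, 0.2497, 0.0744]
orientation: [-0.0, 0.988, 0.153, 0.001]
force: [0.2, 0.4, -0.1]
finger_gap: 0.017
```

Emit:
carry_out(targets="0 0 0.2 0 0 0;0 0 0.2 0 0 0;0 0 0.1 0 0 0;0 0 0 0 0 0;0 0 0 0 0 0")

```text
t: 6.65
tool_pos: [0.4989, 0.2493, 0.0682]
orientation: [0.0, 0.988, 0.153, -0.0]
force: [-0.3, -0.0, -0.8]
finger_gap: 0.0168
```

```bash
python3 - <<'E'
from w import *
s,T,p,d,C=look("w5"); print(s["t"],s["tool_pos"],s["force"],s["finger_gap"])
p,d=viewer.grab_frame("scene"); cv2.imwrite("pics/s3.png",cv2.resize(p[90:240,320:520],None,fx=4,fy=4,interpolation=cv2.INTER_CUBIC))
E
```

```text
6.65 [0.4989 0.2493 0.0682] [-0.3127 -0.048  -0.7766] 0.01684661580327672
```

View pics/s3.png

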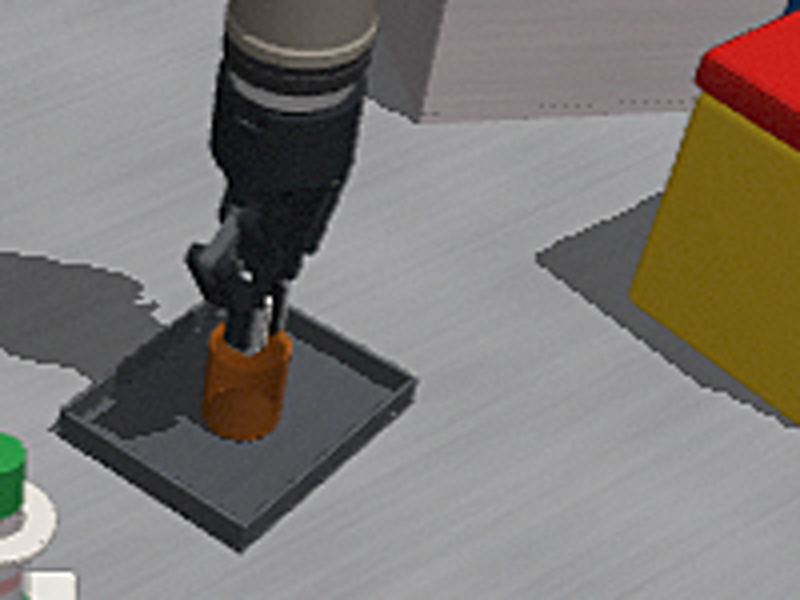

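Above the floor by about 2–3 mm, inside the tray. Creep down until force shows.

Emit:
carry_out(targets="0 0 0.1 0 0 0;0 0 0.1 0 0 0;0 0 0.05 0 0 0;0 0 0 0 0 0;0 0 0 0 0 0")

```text
t: 7.17
tool_pos: [0.499, 0.2493, 0.0657]
orientation: [0.0, 0.988, 0.153, -0.0]
force: [-0.4, 0.7, -1.0]
finger_gap: 0.0168
```

Emit:
carry_out(targets="0 0 0.1 0 0 0;0 0 0.05 0 0 0;0 0 0 0 0 0;0 0 0 0 0 0")

```text
t: 7.5
tool_pos: [0.4992, 0.2497, 0.0655]
orientation: [0.0, 0.988, 0.153, 0.0]
force: [-2.1, -0.1, 7.1]
finger_gap: 0.017
```

Emit:
carry_out(targets="0 0 -0.1 0 0 0;0 0 0 0 0 0")

```text
t: 7.67
tool_pos: [0.4993, 0.2495, 0.0656]
orientation: [-0.0, 0.988, 0.153, 0.0]
force: [-0.9, -0.9, 3.8]
finger_gap: 0.0168
```

Emit:
carry_out(targets="0 0 0 0 0 0;0 0 0 0 0 0;0 0 0 0 0 0;0 0 0 0 0 0;0 0 0 0 0 0;0 0 0 0 0 0;0 0 0 0 0 0", claw=0)

```text
t: 8.25
tool_pos: [0.499, 0.2493, 0.0652]
orientation: [0.0, 0.988, 0.153, -0.0]
force: [-0.1, -0.1, 0.3]
finger_gap: 0.0852
```

Emit:
carry_out(targets="0 0 -1 0 0 0;0 0 -2.5 0 0 0;0 0 -3.5 0 0 0;0 0 -3.5 0 0 0;0 0 -3.5 0 0 0;0 0 -2 0 0 0;0 0 0 0 0 0")

```text
t: 8.83
tool_pos: [0.5017, 0.2515, 0.2317]
orientation: [-0.002, 0.988, 0.153, 0.005]
force: [0.7, -0.5, 0.0]
finger_gap: 0.0855
```

```bash
python3 - <<'E'
from w import *
s,T,p,d,C=look("w6"); print(s["t"],s["tool_pos"],T[:3,:3],s["force"],s["finger_gap"])
b=(d>0)&(abs(C[...,0]-.497)<.05)&(abs(C[...,1]-.247)<.05)
for lo,hi in [(.085,.1),(.05,.065),(-.01,.01)]:
    Q=C[b&(C[...,2]>lo)&(C[...,2]<hi)]; print(len(Q), Q.mean(0),Q.min(0),Q.max(0))
E
```

```text
8.8333 [0.5017 0.2515 0.2317] [[ 0.9532  0.3021  0.0101]
 [ 0.3021 -0.9533  0.0046]
 [ 0.011  -0.0014 -0.9999]] [ 0.7188 -0.4698  0.0332] 0.08547366609888374
488 [0.499  0.2511 0.0933] [0.4897 0.2423 0.085 ] [0.5069 0.2595 0.0958]
2155 [0.5008 0.2516 0.0597] [0.4743 0.2267 0.05  ] [0.5221 0.2744 0.065 ]
8201 [0.5024 0.2474 0.0039] [0.447  0.197  0.0015] [0.547  0.297  0.0098]
```

View pics/w6.png

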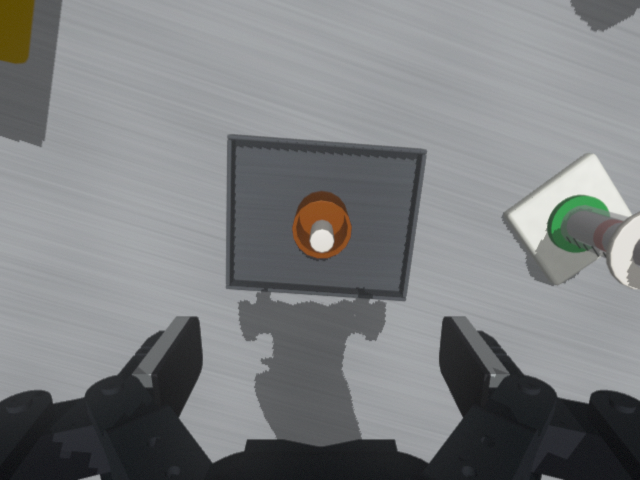

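Emit:
carry_out(targets="-0.25 1 0 0 0 0;-0.75 3 0 0 0 0;-0.75 3 0 0 0 0;-0.75 3 0 0 0 0;-0.75 3 0 0 0 0;-0.75 3 0 0 0 0;-0.75 3 0 0 0 0;-0.75 3 0 0 0 0")

```text
t: 9.55
tool_pos: [0.5113, 0.0203, 0.2235]
orientation: [0.0, 0.988, 0.153, -0.002]
force: [1.2, 1.3, 0.4]
finger_gap: 0.0855
```

Emit:
carry_out(targets="-0.75 3 0 0 0 0;-0.75 3 0 0 0 0;-0.75 3 0 0 0 0;-0.75 3 0 0 0 0;-0.75 3 0 0 0 0;-0.75 3 0 0 0 0;-0.75 3 0 0 0 0;-0.75 3 0 0 0 0")

```text
t: 10.22
tool_pos: [0.5262, -0.2258, 0.2233]
orientation: [-0.001, 0.988, 0.153, -0.002]
force: [0.4, 0.5, 0.4]
finger_gap: 0.0853
```

Emit:
carry_out(targets="-0.75 3 0 0 0 0;-0.75 3 0 0 0 0;0 0 0 0 0 0;0 0 0 0 0 0;0 0 0 0 0 0")

```text
t: 10.63
tool_pos: [0.5309, -0.285, 0.2237]
orientation: [-0.001, 0.988, 0.153, -0.001]
force: [0.5, 1.2, -0.1]
finger_gap: 0.0852
```

```bash
cat > m.py <<'E'
from w import *
def go(name):
    s,T,p,d,C=look(name); print(s["t"],s["tool_pos"],T[:3,:3],s["force"],s["finger_gap"])
    hsv=cv2.cvtColor(p,cv2.COLOR_BGR2HSV)
    b=(d>0)&(abs(C[...,0]-.534)<.08)&(abs(C[...,1]+.29)<.08)
    def circ(m,z,tag):
        # contour circle-fit of surface at height z
        Q=C[m]; 
        if len(Q)<20: print(tag,"few");return
        mm=m.astype(np.uint8); cn=max(cv2.findContours(mm,cv2.RETR_EXTERNAL,cv2.CHAIN_APPROX_NONE)[0],key=len)[:,0]
        c=viewer.calibration("wrist"); 
        X=T@c["tool_from_camera"]; K=c["K"]
        ray=np.stack([(cn[:,0]-K[0,2])/K[0,0],-(cn[:,1]-K[1,2])/K[1,1],-np.ones(len(cn))],1)@X[:3,:3].T
        P=X[:3,3]+ray*((z-X[2,3])/ray[:,2])[:,None]
        (cx,cy),rad=cv2.minEnclosingCircle(P[:,:2].astype(np.float32)*1000)
        e=(np.array([cx,cy,0])/1000-s["tool_pos"])@T[:3,:3]
        print(tag,len(Q),"z",np.median(Q[:,2]),"centre",cx,cy,"r",rad,"tool offset mm",e[:2]*1000)
    blue=(hsv[...,0]>100)&(hsv[...,0]<130)&(hsv[...,1]>120)
    circ(b&blue&(C[...,2]>.144)&(C[...,2]<.158),.151,"grip top")
    circ(b&(C[...,2]>.102)&(C[...,2]<.109),.105,"flange")
E
python3 -c "
from m import *
go('w7')"
```

```text
10.6333 [ 0.5309 -0.285   0.2237] [[ 0.9533  0.3019 -0.0028]
 [ 0.3019 -0.9533  0.002 ]
 [-0.0021 -0.0028 -1.    ]] [ 0.4764  1.1515 -0.1218] 0.08524004495379378
grip top 1793 z 0.1508731390206796 centre 532.1828002929688 -288.3697204589844 r 14.362154006958008 tool offset mm [0.6767 4.1998]
flange 3538 z 0.10489665408272439 centre 531.3587036132812 -288.71343994140625 r 29.779111862182617 tool offset mm [-0.2127  4.2787]
```

View pics/w7.png

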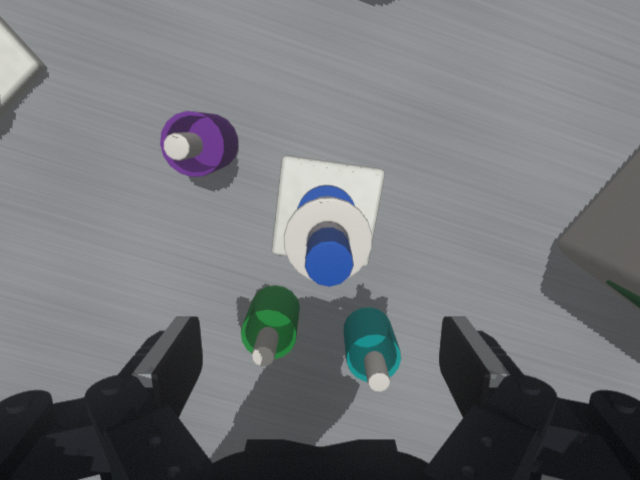

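Emit:
carry_out(targets="0.05 0.42 1 0 0 0;0 0 1.5 0 0 0;0 0 1.5 0 0 0;0 0 1 0 0 0;0 0 0 0 0 0;0 0 0 0 0 0;0 0 0 0 0 0;0 0 0 0 0 0")

```text
t: 11.35
tool_pos: [0.5346, -0.2896, 0.1764]
orientation: [0.001, 0.988, 0.153, 0.001]
force: [0.6, 0.2, 0.0]
finger_gap: 0.0853
```

```bash
python3 -c "
from m import *
go('w8')"
```

```text
11.35 [ 0.5346 -0.2896  0.1764] [[ 0.9532  0.3023  0.0018]
 [ 0.3023 -0.9532 -0.001 ]
 [ 0.0014  0.0015 -1.    ]] [0.5705 0.2476 0.0247] 0.0852867034171075
grip top 2806 z 0.15082142972936996 centre 532.2596435546875 -288.43743896484375 r 14.656990051269531 tool offset mm [-2.1279 -2.1183]
flange 4956 z 0.104890774581073 centre 531.5223999023438 -288.6990966796875 r 29.745197296142578 tool offset mm [-2.9098 -2.0918]
```

View pics/w8.png

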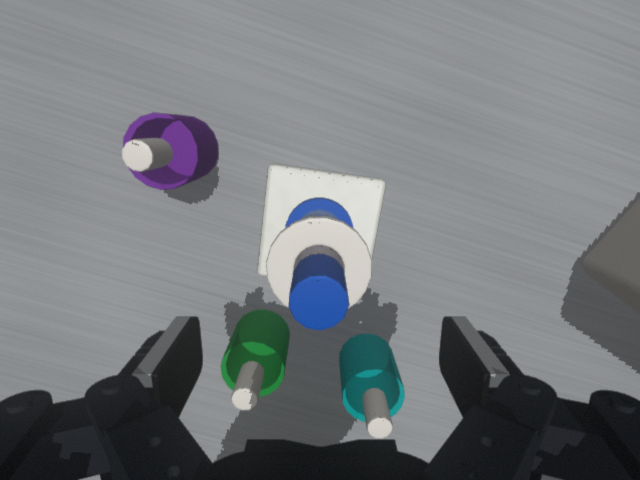

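Emit:
carry_out(targets="-0.2 -0.12 1 0 0 0;0 0 1 0 0 0;0 0 1 0 0 0;0 0 0.7 0 0 0;0 0 0 0 0 0;0 0 0 0 0 0;0 0 0 0 0 0;0 0 0 0 0 0")

```text
t: 12.07
tool_pos: [0.5321, -0.2891, 0.1388]
orientation: [0.0, 0.988, 0.153, 0.0]
force: [0.8, -1.2, -0.2]
finger_gap: 0.0852
```

Emit:
carry_out(targets="0 0 0 0 0 0;0 0 0 0 0 0;0 0 0 0 0 0;0 0 0 0 0 0")

```text
t: 12.4
tool_pos: [0.5317, -0.289, 0.1385]
orientation: [0.0, 0.988, 0.153, 0.0]
force: [-0.0, -0.2, -0.5]
finger_gap: 0.0852
```

```bash
python3 -c "
from m import *
go('w9')"
```

```text
12.4 [ 0.5317 -0.289   0.1385] [[ 0.9533  0.3021  0.0004]
 [ 0.3021 -0.9533 -0.0003]
 [ 0.0002  0.0004 -1.    ]] [-0.0125 -0.195  -0.504 ] 0.08517024842312632
grip top 4380 z 0.15079772643589923 centre 532.78076171875 -288.546875 r 15.225567817687988 tool offset mm [ 1.1504 -0.1914]
flange 6997 z 0.1048909375270029 centre 531.552978515625 -288.79443359375 r 29.775541305541992 tool offset mm [-0.0948 -0.3263]
```

View pics/w9.png

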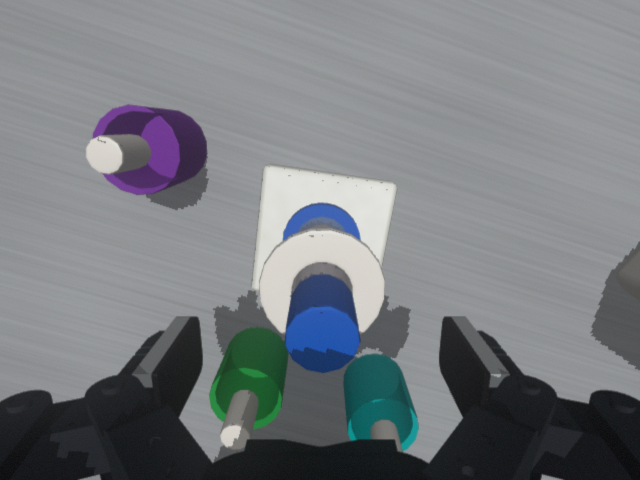

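Emit:
carry_out(targets="0.05 0.04 0.7 0 0 0;0 0 1 0 0 0;0 0 0.5 0 0 0;0 0 0 0 0 0;0 0 0 0 0 0;0 0 0 0 0 0;0 0 0 0 0 0;0 0 0 0 0 0")

```text
t: 13.12
tool_pos: [0.5325, -0.2893, 0.1167]
orientation: [0.0, 0.988, 0.153, 0.0]
force: [0.7, -0.7, -0.4]
finger_gap: 0.0856
```

```bash
python3 - <<'E'
from h import *
s=status.sense(); print(s["t"],s["tool_pos"],s["force"],s["moment"],s["qvel"])
E
```

```text
13.1167 [ 0.5325 -0.2893  0.1167] [ 0.7005 -0.684  -0.411 ] [-0.0179  0.0128  0.023 ] [ 0.0013 -0.0004 -0.0001  0.0012 -0.0002  0.0004  0.0007]
```

Emit:
carry_out(targets="0 0 0 0 0 0;0 0 0 0 0 0;0 0 0 0 0 0;0 0 0 0 0 0;0 0 0 0 0 0;0 0 0 0 0 0;0 0 0 0 0 0;0 0 0 0 0 0", claw=1, force=25)

```text
t: 13.78
tool_pos: [0.5323, -0.2893, 0.1165]
orientation: [0.0, 0.988, 0.153, 0.0]
force: [-0.1, -0.4, 0.9]
finger_gap: 0.0273
```

```bash
python3 - <<'E'
from w import *
s,T,p,d,C=look("w10"); print(s["t"],s["tool_pos"],s["force"],s["moment"],s["finger_gap"], s["force"]@T[:3,:3])
E
```

```text
13.7833 [ 0.5323 -0.2893  0.1165] [-0.0777 -0.4412  0.8551] [ 0.0108 -0.0444  0.0085] 0.02728265593328262 [-0.2072  0.3974 -0.8549]
```

View pics/w10.png

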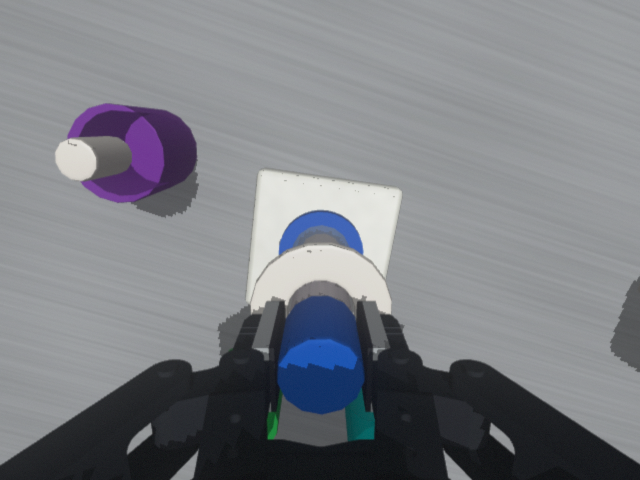

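Emit:
carry_out(targets="0 0 -0.1 0 0 0;0 0 -0.2 0 0 0;0 0 -0.2 0 0 0;0 0 -0.2 0 0 0;0 0 -0.2 0 0 0;0 0 -0.1 0 0 0;0 0 0 0 0 0;0 0 0 0 0 0")

```text
t: 14.5
tool_pos: [0.5321, -0.2891, 0.1264]
orientation: [0.0, 0.988, 0.153, -0.0]
force: [-0.1, -0.4, -1.9]
finger_gap: 0.0273
```

```bash
python3 - <<'E'
from w import *
s,T,p,d,C=look("w11"); print(s["t"],s["tool_pos"],s["force"],s["moment"],s["finger_gap"], s["force"]@T[:3,:3],T[:3,2])
E
```

```text
14.5 [ 0.5321 -0.2891  0.1264] [-0.0983 -0.4091 -1.8899] [-0.0192 -0.0151  0.0264] 0.027308518264064885 [-0.217   0.3602  1.8899] [-0.0001 -0.0001 -1.    ]
```

Force on the tool is −1.9 N, which is about the plunger's weight, so there is no jamming. It is up about 9.9 mm; I continue for 26 mm more.

Emit:
carry_out(targets="0 0 -0.1 0 0 0;0 0 -0.2 0 0 0;0 0 -0.25 0 0 0;0 0 -0.25 0 0 0;0 0 -0.25 0 0 0;0 0 -0.25 0 0 0;0 0 -0.1 0 0 0;0 0 0 0 0 0")

```text
t: 15.22
tool_pos: [0.5324, -0.2891, 0.1408]
orientation: [0.0, 0.988, 0.153, 0.0]
force: [-0.7, 0.1, -1.0]
finger_gap: 0.0271
```

Emit:
carry_out(targets="0 0 -0.1 0 0 0;0 0 -0.2 0 0 0;0 0 -0.25 0 0 0;0 0 -0.25 0 0 0;0 0 -0.25 0 0 0;0 0 -0.1 0 0 0;0 0 0 0 0 0;0 0 0 0 0 0")

```text
t: 15.88
tool_pos: [0.5322, -0.2891, 0.1519]
orientation: [0.0, 0.988, 0.153, 0.0]
force: [-0.5, -0.4, -1.5]
finger_gap: 0.0273
```

```bash
python3 - <<'E'
from w import *
s,T,p,d,C=look("w12"); print(s["t"],s["tool_pos"],s["force"],s["moment"],s["finger_gap"])
for n in("scene","top"):
    p,d=viewer.grab_frame(n); cv2.imwrite(f"pics/{n}5.png",p); np.save(n+"5.npy",d)
p=cv2.imread("pics/scene5.png");cv2.imwrite("pics/s5.png",cv2.resize(p[200:340,90:260],None,fx=4.5,fy=4.2,interpolation=cv2.INTER_CUBIC))
E
```

```text
15.8833 [ 0.5322 -0.2891  0.1519] [-0.4951 -0.4252 -1.5003] [ 0.0203 -0.0534  0.0397] 0.027339823440013747
```

View pics/w12.png

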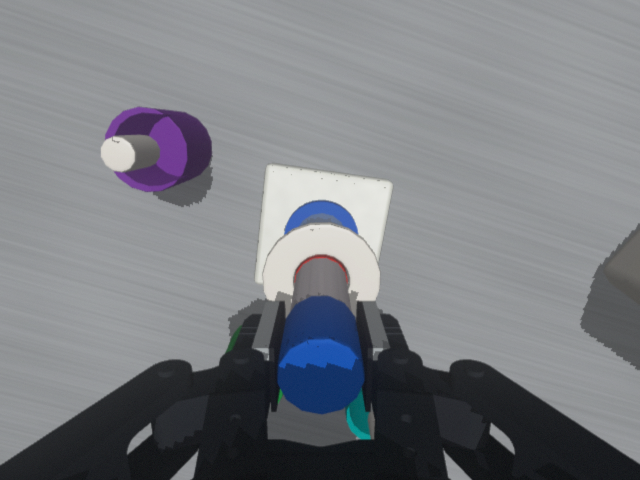

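View pics/s5.png

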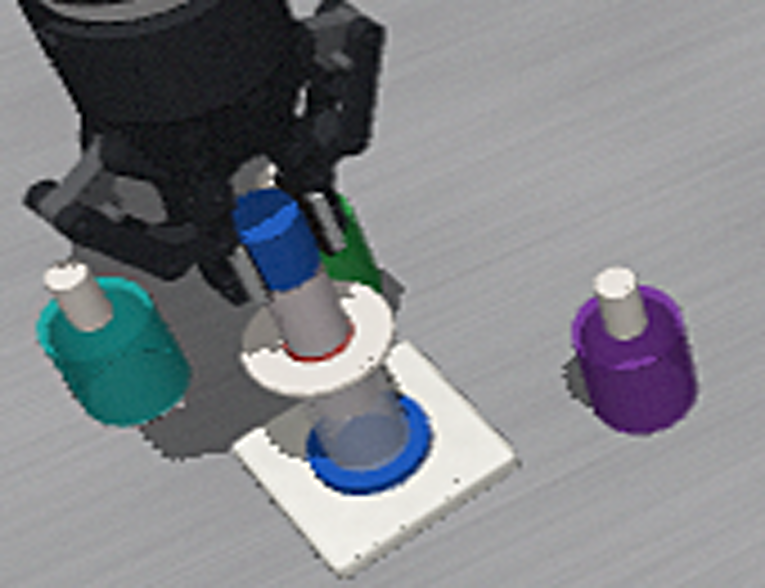

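Emit:
carry_out(targets="0 0 -0.1 0 0 0;0 0 -0.15 0 0 0;0 0 -0.15 0 0 0;0 0 -0.06 0 0 0;0 0 0 0 0 0;0 0 0 0 0 0;0 0 0 0 0 0;0 0 0 0 0 0")

```text
t: 16.7
tool_pos: [0.5321, -0.2892, 0.1564]
orientation: [0.0, 0.988, 0.153, -0.0]
force: [-0.4, -0.4, -2.0]
finger_gap: 0.0275
```

```bash
python3 - <<'E'
from w import *
s,T,p,d,C=look("w13"); print(s["t"],s["tool_pos"],T[:3,2],s["force"],s["moment"],s["finger_gap"],abs(s["qvel"]).max())
def rep(n,p,C,d):
    h=cv2.cvtColor(p,cv2.COLOR_BGR2HSV); b=(d>0)&(abs(C[...,0]-.5325)<.04)&(abs(C[...,1]+.289)<.04)
    blue=b&(h[...,0]>100)&(h[...,0]<130)&(h[...,1]>120)&(C[...,2]>.12)
    red=b&((h[...,0]<8)|(h[...,0]>172))&(h[...,1]>110)
    for t,m in(("blue",blue),("red",red)):
        if m.sum()>5: print(n,t,m.sum(),"z pct",np.percentile(C[m][:,2],[1,10,50,90,99]),C[m].mean(0))
rep("w",p,C,d)
for n in("scene","top"):
    p,d=viewer.grab_frame(n); cv2.imwrite(f"pics/{n}6.png",p); K,X=cw(n); rep(n,p,cloud(d,K,X),d)
p=cv2.imread("pics/scene6.png");cv2.imwrite("pics/s6.png",cv2.resize(p[240:320,110:210],None,fx=7,fy=7,interpolation=cv2.INTER_CUBIC))
cv2.imwrite("pics/w13z.png",cv2.resize(cv2.imread("pics/w13.png")[200:420,220:420],None,fx=2.7,fy=2.7,interpolation=cv2.INTER_CUBIC))
E
```

```text
16.7 [ 0.5321 -0.2892  0.1564] [-0.0001 -0.0001 -1.    ] [-0.4198 -0.3975 -1.9933] [-0.0208 -0.0594  0.0202] 0.027528876186888988 0.0014941385154685386
w blue 8228 z pct [0.1611 0.1705 0.1903 0.1913 0.192 ] [ 0.5349 -0.2873  0.1857]
w red 261 z pct [0.1026 0.104  0.1077 0.11   0.1152] [ 0.5405 -0.2856  0.1075]
scene blue 361 z pct [0.1597 0.1657 0.1887 0.1924 0.3213] [ 0.5385 -0.2901  0.1869]
scene red 48 z pct [0.0998 0.1041 0.1085 0.1121 0.246 ] [ 0.54   -0.2926  0.1161]
```

View pics/s6.png

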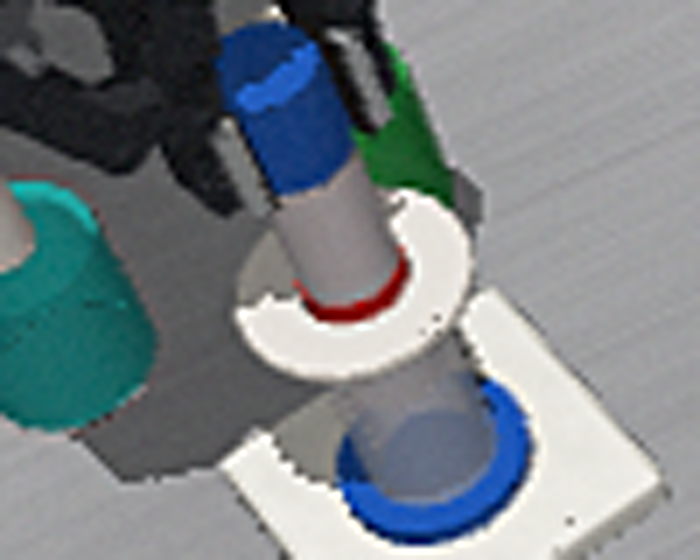

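View pics/w13z.png

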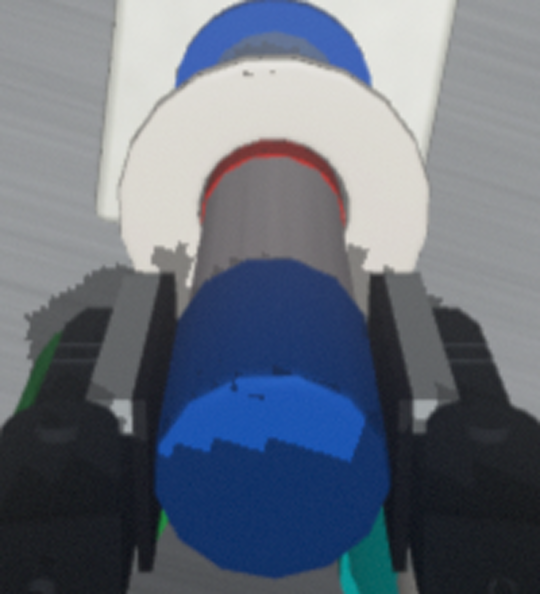

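View pics/top6.png

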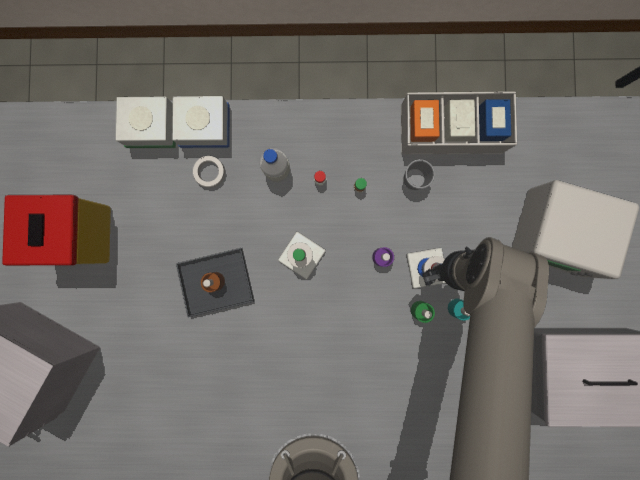

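Emit:
carry_out(targets="0 0 0 0 0 0;0 0 0 0 0 0;0 0 0 0 0 0;0 0 0 0 0 0;0 0 0 0 0 0;0 0 0 0 0 0")

```text
t: 17.35
tool_pos: [0.5322, -0.2892, 0.1564]
orientation: [0.0, 0.988, 0.153, -0.0]
force: [0.9, -0.5, -1.1]
finger_gap: 0.0272
```

```bash
python3 - <<'E'
from h import *
s=status.sense(); print(s["t"],s["tool_pos"],s["force"],s["finger_gap"])
print(workorder.job_done())
E
```

```text
17.35 [ 0.5322 -0.2892  0.1564] [ 0.8847 -0.485  -1.0555] 0.027209326232238235
the job is handed in; nothing more can be done
None
```

I took the amber cover off, stood it in the steel tray and let it go. I then drew the blue plunger up 40 mm and handed the job in at 17.4 s, still holding it there. The hand-in reported no verdict.

**Cover:** after release it stood upright near the middle of the tray. Its knob top measured about 94 mm above the table, as expected on the tray's floor. The last top view still showed it there.

**Plunger:**
- **Height:** the grip top went from 150.8 to 190.8 mm by the wrist camera, and the arm rose 39.9 mm. In the last pictures the upper half of the red band shows just above the rim.
- **Forces:** the readings at my pauses during the draw and hold stayed within about 2 N, close to the plunger's weight, so there was no sign of jamming.
- **Grip:** the set grip is 25 N, with the finger opening steady at about 27 mm. The arm was still and the tool vertical.

**Everything else:** in the last top view the other syringe, the bottle, the vials, the beaker and the tape looked unmoved. I compared these by eye and did not measure their shift.

**Disagreements:** the wrist camera and the arm's own position differed by about 1 mm sideways, within the calibration's stated accuracy. The lowest few readings of the band's depth were noisy, so I took its height from the grip top and the arm's travel. No check failed.

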